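# Wedge the rocking leather splitter

## Task

The leather splitter rocks on the bench because the foot under the far left corner of its base board (as seen from the robot) is too short: push the wooden wedge, thin end first, squarely under that foot until the machine stands level and no longer rocks, but do not jack the corner up. Test it by pressing down on that corner, and finish with the fingertips still pressing there firmly (about 10 N), the board staying level on the wedge. Only push and press: do not pinch or lift the wedge or the machine, do not shove the machine out of its place, and leave everything else on the bench alone.

Things in the scene. Friction and masses are not known exactly. Their poses are not given: they have to be found in the camera images.
- splitter: Leather splitter on a wooden base board: 180 mm (x) by 260 mm (y), top 52 mm, underside 30 mm above the bench; 2.3 to 2.9 kg in all. Origin at bench level under the board's middle; x away from the robot, y to its left, z up, turned up to 0.2 rad. Four round feet 24 mm across, centred at x = +-72, y = +-112 mm. Left alone the board is level on three of them; the far left foot (+x, +y) is short.
- corner (a point): Point on the board's top face exactly above the centre of the short foot, 18 mm in from the far and left edges; press here. 52 mm above the bench when level. The short foot hangs 8 to 14 mm above the bench (seized; how much is not known). About 3 N down here tips the board until that foot meets the bench; let go, it swings back level.
- machine (a point): Middle of the cast machine (cheeks, roller, blade, lever) at the height of the board's top. The machine is bolted to the right part of the board: it reaches 70 mm to the left, 60 mm to the right, 75 mm towards the robot and 95 mm away from it from this point, and up to 150 mm above the bench. The left part of the board is bare.
- wedge: Plain dark wooden wedge lying flat left of the board, thin end roughly towards the short foot: 110 mm long (x), 45 mm wide (y), 3 mm thick at the thin end rising evenly to 25 mm at the blunt end; 60 g. Origin: middle of its underside; x points to the thin end, z up. Slides at under 1 N; once its slope meets the foot the push climbs steeply, and some 10 to 20 N jacks the corner up.
- paste_jar: Closed amber jar of paste, 72 mm across, 95 mm tall, beyond the board; leave alone. Origin: centre of its underside.
- oil_bottle: Amber bottle with a cap, 80 mm across, 250 mm tall, to the left beyond the wedge; leave alone. Origin: centre of its underside.
- hammer: Hammer, about 250 mm, lying beyond the board on the right; leave alone. Origin under its middle.
- brush: Paste brush, 170 mm, lying beyond the wedge; leave alone. Origin under its middle.
- packing: Flat dark wooden packing piece 90 x 45 x 12 mm, even in thickness, to the left of the wedge; it is not the wedge; leave alone. Origin: centre of its underside.
- scissors: Scissors, 220 mm, lying to the right of the board; leave alone. Origin at the pivot, on the bench.
- weight: Round steel weight with a knob, 60 mm across, 66 mm tall, to the right of the board; leave alone. Origin: centre of its underside.

How it is judged:
By the outcome, as a careful person would: the job done as asked, in the order asked, and still so for the second after the job is handed in, while the arm keeps its last pose, push and grip.
It also fails if it takes over 45 s, if anything falls off the work surface, if the arm or the gripper's body presses on something with over 40 N, if the wrist force passes 120 N, or if a joint passes its speed limit or range.

## Robot

A 7-joint arm with a two-finger parallel gripper is mounted at the origin on the work surface. World frame = base frame: x ahead of the robot, y to its left, z up, the work surface at z = 0. Lengths are in m, angles in rad, forces in N, time in s.
With the tool pointing down it reaches from about 0.35 to 0.9 m from the base axis. Payload 7.2 kg.
Tool frame: the origin (TCP) lies midway between the tips of the shut fingers; the grasp point (between the pads) lies 19 mm behind it; z points along the fingers, y is the line along which they close (so a half turn about z gives the same grasp; the last joint's range is limited). The gripper opens to 85 mm and grips with 20 to 120 N. Pads are 22 mm wide; open, the fingers measure 114 mm over their backs; the gripper's body (76 mm by 85 mm) begins 54 mm behind the grasp point. The pads swing forward as they close: fully open they stand 13 mm farther back than shut.
Start: joints at [-1.383, 0.411, -0.013, 1.596, 0.006, 1.134, -0.082], TCP at [0.158, 0.605, 0.231] pointing down, gripper open.
Joint ranges: [-2.95, 2.95], [-0.29, 1.99], [-1.47, 1.44], [0.14, 2.54], [-1.03, 4.17], [0.13, 1.85], [-2.86, 2.86]. Speed limits (rad/s): [2.39, 2.39, 3.01, 3.01, 3.14, 3.14, 3.14].

## Interface

Orientations are given as a unit quaternion [w, x, y, z].
In Python, from cell import sense, grab_frame, calibration, hand_in gives the robot as it stands.
- The arm moves only by the shell command python3 -m handwheel 'ROWS' [OPENING] [FORCE]. ROWS is JSON, a list of rows, each a list of 4 numbers: the shift along the tool's x, y, z each as a share of 0.03 m, from -1 to 1, then the turn about the tool's z as a share of 0.1 rad, from -1 to 1. A call has exactly 10 rows; each row shifts and turns the commanded pose from where the row before left it, along the tool's axes as they then stand; what a row does not reach is not made up. A row lasts 1/12 s, in which the tool goes at most 41.7 mm and 7.16 degrees, less where a joint would pass 70% of its speed; a pose out of reach is approached as far as the arm can. A call with a number of a shift or a turn outside -1 to 1 is refused whole. A call with a gripper value outside its range is refused whole. OPENING is the closure, from -1 (fully open) to 1 (shut), set as the call begins (- or left out, the last holds). The fingers move at their own pace and stop on an object; FORCE is the grip in N (left out, the last holds). Time passes only in rows, so rows that do not move let the fingers close, or fill a call up. It gives the time, the measured TCP pose, the force, the opening and the grip force at its end, in the units of the state.
- sense(): the state, without advancing time (a new reading comes with each control period).
- grab_frame(name): name is "side" or "top" or "wrist"; returns (picture, depth): 420x560x3 uint8, red, green, blue; 420x560 float32, m along the optical axis (not along the pixel's ray), 0 where there is no reading.
- calibration(name): a dict with "fx", "fy", "cx", "cy" (pixels), "R" (3x3) and "t" (3): a world point X has camera coordinates R X + t. Camera axes: x right, y down, z forward; pixel columns grow to the right and rows downward; lengths in m; the calibration is good to about 2 mm. A picture is of the moment at which its call begins: read the wrist's pose just before it. calibration takes no time and is no camera call; for the wrist camera it gives the pose at the moment of the call.
- hand_in(): hands the job in; it is judged then, once.
The state is a dict: "time": time; "q": joint angles; "joint_vel": joint speeds; "joint_torque": joint torques, N m; "ee_pos": TCP position; "tcp_rot": TCP orientation; "ft_force": force on the tool from outside, world axes, zero at the start; "wrist_torque": the same for the moment, N m; "finger_gap": finger opening in m; "grasp_force": force on a finger pad.
Only numpy, scipy, OpenCV 4.12 (cv2) and the standard library are available. Lean on these libraries where they do the work, as an engineer would, in place of code of your own. Each camera call takes 0.05 s, during which the arm holds its last target. There are 200 camera calls.

## Working session

There is one attempt and no reset: what is moved stays moved. The work goes in short steps, Python scripts to look and compute and a shell command to move; the robot and the scene stay as the last step left them, time stands still between calls to the robot, and variables do not carry over. Pictures are saved under pics/ and viewed, at most 10 in all, crops included, and the job is handed in when it is done.

```bash
mkdir -p pics; ls
cat > h.py <<'E'
import numpy as np,cv2
from cell import *
def world(name,d,c,u,v):
    z=d[v,u]; p=np.stack([(u-c['cx'])/c['fx']*z,(v-c['cy'])/c['fy']*z,z],-1)
    return (p-np.array(c['t']))@np.array(c['R'])
def cloud(name):
    c=calibration(name); im,d=grab_frame(name)
    v,u=np.mgrid[0:420,0:560]; P=world(name,d,c,u,v); P[d==0]=np.nan
    return im,P
E
python3 - <<'E'
from h import *
s=sense();print(s['time'],s['ee_pos'],s['tcp_rot'],s['ft_force'])
for n in('top','side'):
    im,P=cloud(n);cv2.imwrite(f'pics/{n}0.png',im[:,:,::-1]);np.savez(f'{n}0.npz',im=im,P=P)
E
```

```text
pics
0.0 [0.15804372 0.60413782 0.23042451] [-4.94803815e-05  1.27540010e-01  9.91833059e-01 -8.52705560e-04] [-0.71009237  0.46795228 -0.3766617 ]
```

View pics/top0.png

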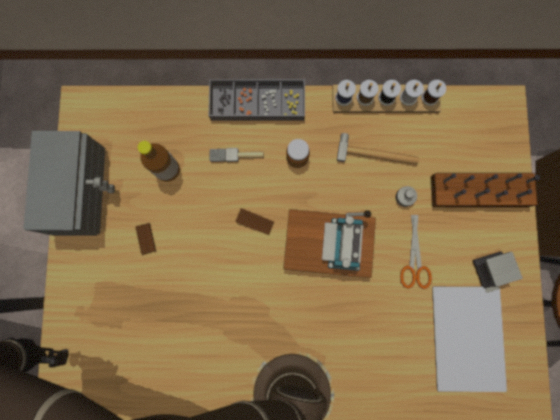

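View pics/side0.png

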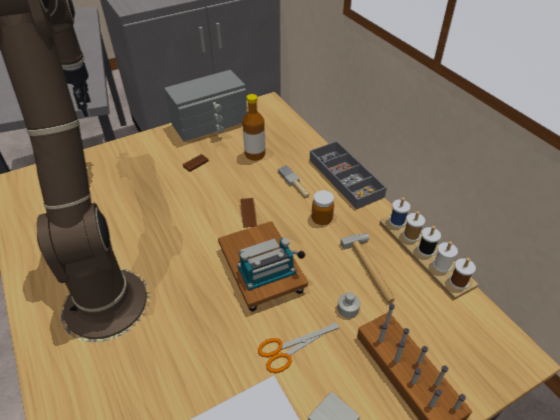

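The top view shows the board at about (330,243), with its far left corner at (288,211). The wedge is at (255,221), with its thin end roughly towards the corner. The side view agrees. Next I'll measure both from depth and colour.

```bash
cat > m.py <<'E'
from h import *
import sys
def rect(pts): 
    (c,s,a)=cv2.minAreaRect(pts.astype(np.float32)); return np.array(c),s,a,cv2.boxPoints((c,s,a))
E
python3 - <<'E'
from m import *
f=np.load('top0.npz');im,P=f['im'],f['P'];c=calibration('top')
v,u=np.mgrid[0:420,0:560]
# intersect rays at given height for sub-pixel
def ray(px,z):
    R=np.array(c['R']);t=np.array(c['t']);o=-R.T@t
    d=np.c_[(px[:,0]-c['cx'])/c['fx'],(px[:,1]-c['cy'])/c['fy'],np.ones(len(px))]@R
    return (o+d*((z-o[2])/d[:,2])[:,None])[:,:2]
print('fx',c['fx'],'bench z',np.nanmedian(P[330:370,150:220,2]))
Z=P[...,2]
m=(u>278)&(u<385)&(v>200)&(v<285)&(Z>.035)
px=np.c_[u[m],v[m]]
m2=m&(Z<.065);bx=cv2.minAreaRect(np.c_[u[m2],v[m2]].astype(np.float32));print('board px',bx)
print('board',ray(cv2.boxPoints(bx),.052).round(4).tolist(), 'ztop',np.nanmedian(Z[m2]))
g=im.astype(int).sum(2)
m=(u>228)&(u<282)&(v>200)&(v<242)&(g<250)
n,l,st,ce=cv2.connectedComponentsWithStats(m.astype(np.uint8));k=1+np.argmax(st[1:,4]);m=l==k
bx=cv2.minAreaRect(np.c_[u[m],v[m]].astype(np.float32));print('wedge px',bx,st[k])
print(ray(cv2.boxPoints(bx),.012).round(4).tolist())
q=P[m];q=q[np.isfinite(q[:,2])];A=np.c_[q[:,:2],np.ones(len(q))];print('plane',np.linalg.lstsq(A,q[:,2],rcond=None)[0],q[:,2].min(),q[:,2].max())
cv2.imwrite('pics/crop.png',cv2.resize(im[190:290,220:390,::-1],None,fx=4.5,fy=4.5,interpolation=cv2.INTER_CUBIC))
E
```

```text
fx 468.2997274046684 bench z -0.0008632408120702996
board px ((329.7425842285156, 243.0742645263672), (88.85682678222656, 60.896278381347656), 5.710592269897461)
board [[0.3605, 0.0266], [0.5399, 0.0089], [0.5137, -0.2536], [0.3356, -0.2307]] ztop 0.05189995963762398
wedge px ((254.31231689453125, 221.48257446289062), (35.933956146240234, 15.067408561706543), 21.250505447387695) [236 209  38  25 520]
[[0.5038, 0.1728], [0.5473, 0.1568], [0.5071, 0.0537], [0.464, 0.0701]]
plane [ 0.09135765  0.17115943 -0.05213716] -0.004720468098133077 0.03243827094399269
```

View pics/crop.png

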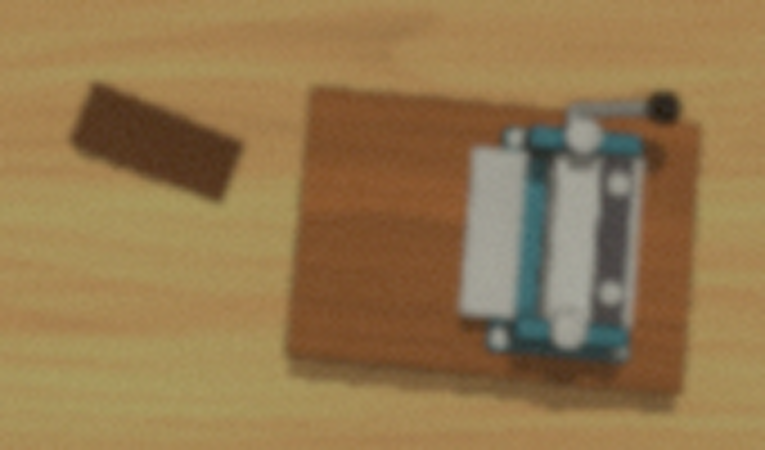

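The crop shows the wedge from the blunt end at (85,115) to the thin end at (230,172), with the corner at (312,88). The board's yaw is about -0.09. The short foot is at about (0.519,-0.008), and the wedge needs about +25 mm in x and +0.28 rad. I'll square it up by pushing its near side with two spread fingertips, then push it in from the blunt end.

```bash
python3 -m handwheel '[[0,0,0,-0.83],[0,0,0,-0.83],[-0.67,-0.96,0.3,0],[-0.67,-0.96,0.3,0],[-0.67,-0.96,0.3,0],[-0.67,-0.96,0.3,0],[-0.67,-0.96,0.3,0],[-0.67,-0.96,0.3,0],[-0.67,-0.96,0.3,0],[-0.67,-0.96,0.3,0]]' 0.3 20; python3 -m handwheel '[[-0.67,-0.96,0.3,0],[-0.67,-0.96,0.3,0],[-0.67,-0.96,0.3,0],[-0.67,-0.96,0.3,0],[-0.67,-0.96,0.3,0],[-0.67,-0.96,0.3,0],[-0.67,-0.96,0.3,0],[-0.67,-0.96,0.3,0],[0,0,0,0],[0,0,0,0]]'
cat > go.py <<'E'
# usage: go.py x y z [yaw of tool y dir from +y axis, ccw]: remaining move in tool units
from h import *; import sys
from scipy.spatial.transform import Rotation as Ro
s=sense();q=s['tcp_rot'];R=Ro.from_quat(np.r_[q[1:],q[0]]).as_matrix()
a=np.arctan2(R[1,1],R[0,1])-np.pi/2
print('t',round(s['time'],2),'pos',s['ee_pos'].round(4),'yaw',round(a,3),'tilt',R[:2,2].round(3),'F',s['ft_force'].round(2),'gap',round(float(s['finger_gap']),4))
if len(sys.argv)>3:
    d=np.array(list(map(float,sys.argv[1:4])))-s['ee_pos']
    print('units now-axes',(R.T@d/.03).round(2))
    if len(sys.argv)>4:
        b=float(sys.argv[4]);Rn=Ro.from_euler('z',b-a).as_matrix()@R
        print('turn units',round(-(b-a)/.1,2),'units after turn',(Rn.T@d/.03).round(2))
E
python3 go.py .435 .115 .01 -.09
```

```text
time: 0.93
ee_pos: [0.2981, 0.359, 0.1588]
tcp_rot: [-0.0, 0.045, 0.999, -0.0]
ft_force: [0.5, 0.6, 0.5]
finger_gap: 0.03
grasp_force: 0.0
time: 1.77
ee_pos: [0.4374, 0.1147, 0.0867]
tcp_rot: [-0.001, 0.047, 0.999, -0.001]
ft_force: [-0.3, 0.6, -0.1]
finger_gap: 0.0302
grasp_force: 0.0
t 1.77 pos [0.4374 0.1147 0.0867] yaw -0.095 tilt [-0.001 -0.001] F [-0.3   0.59 -0.1 ] gap 0.0302
units now-axes [0.08 0.01 2.56]
turn units -0.05 units after turn [0.08 0.01 2.56]
```

```bash
python3 -m handwheel '[[0,0,0.5,0],[0,0,0.5,0],[0,0,0.5,0],[0,0,0.5,0],[0,0,0.3,0],[0,0,0.2,0],[0,0,0.1,0],[0,0,0.1,0],[0,0,0.05,0],[0,0,0,0]]'; python3 go.py .497 .115 .004 -.09
python3 - <<'E'
from h import *
im,P=cloud('wrist');cv2.imwrite('pics/w1.png',im[:,:,::-1])
E
```

```text
time: 2.6
ee_pos: [0.4373, 0.117, 0.0049]
tcp_rot: [0.0, 0.045, 0.999, 0.0]
ft_force: [-0.2, -0.9, 0.1]
finger_gap: 0.0296
grasp_force: 0.0
t 2.6 pos [0.4373 0.117  0.0049] yaw -0.09 tilt [0. 0.] F [-0.17 -0.9   0.14] gap 0.0296
units now-axes [-1.99  0.11  0.03]
turn units 0.0 units after turn [-1.99  0.11  0.03]
```

View pics/w1.png

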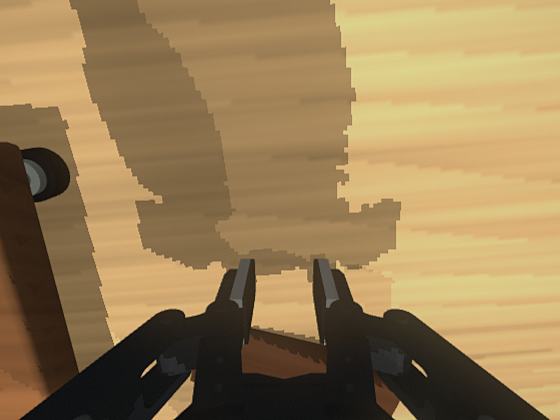

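The wrist view, with its top facing the robot, shows the fingertips at (245,265) and (320,265) just clear of the bench. The wedge's side is behind them at (285,345). I'll lower slightly and push.

```bash
python3 -m handwheel '[[0,0,0.08,0],[-0.15,0,0,0],[-0.25,0,0,0],[-0.25,0,0,0],[-0.25,0,0,0],[-0.25,0,0,0],[-0.25,0,0,0],[-0.25,0,0,0],[-0.25,0,0,0],[-0.1,0,0,0]]'; python3 go.py .497 .115 .004 -.09
python3 - <<'E'
from h import *
im,P=cloud('top');cv2.imwrite('pics/t2.png',cv2.resize(im[190:290,200:370,::-1],None,fx=4.5,fy=4.5,interpolation=cv2.INTER_CUBIC))
E
```

```text
time: 3.48
ee_pos: [0.4983, 0.1113, 0.0024]
tcp_rot: [0.0, 0.045, 0.999, 0.0]
ft_force: [-0.5, 0.1, 0.0]
finger_gap: 0.0297
grasp_force: 0.3
t 3.48 pos [0.4983 0.1113 0.0024] yaw -0.09 tilt [0.001 0.   ] F [-0.51  0.06  0.  ] gap 0.0297
units now-axes [ 0.06  0.12 -0.05]
turn units -0.0 units after turn [ 0.06  0.12 -0.05]
```

View pics/t2.png

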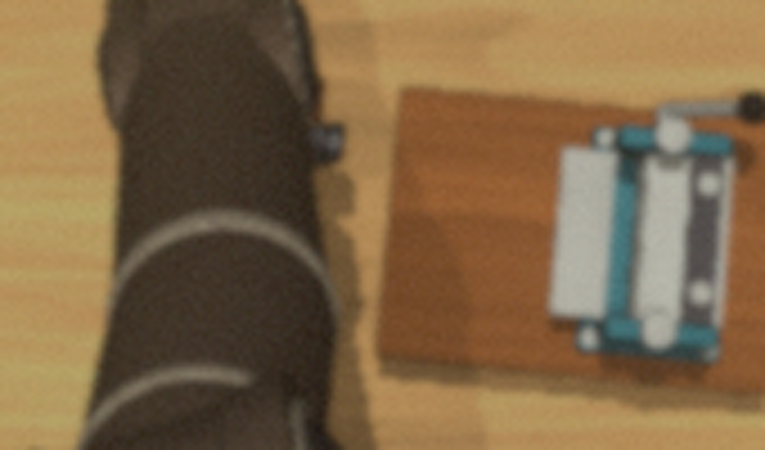

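The arm hides the wedge. I'll retreat, go to behind the blunt end, turn 90° and look with the wrist camera.

```bash
python3 -m handwheel '[[0.4,0,0,0],[0.1,0,-0.9,0],[0,0,-0.9,0],[0,0,-0.9,0],[0,0.87,-0.3,0],[0,0.87,0,0],[0,0.87,0,-0.7],[0,0.6,0,-1],[0,0.4,0,-1],[0,0.2,0,-1]]' 0.7; python3 -m handwheel '[[0,0,0,-1],[0,0,0,-1],[0,0,0,-1],[0,0,0,-1],[0,0,0,-1],[0,0,0,-1],[0,0,0,-1],[0,0,0,-1],[0,0,0,-1],[0,0,0,-1]]';  python3 go.py .54 .24 .09 1.481
```

```text
time: 4.37
ee_pos: [0.4868, 0.2292, 0.0924]
tcp_rot: [0.0, -0.143, 0.99, 0.0]
ft_force: [0.2, -0.5, 0.1]
finger_gap: 0.013
grasp_force: 0.0
time: 5.2
ee_pos: [0.487, 0.2266, 0.0923]
tcp_rot: [-0.0, -0.599, 0.801, 0.0]
ft_force: [-1.3, -0.6, -0.3]
finger_gap: 0.0128
grasp_force: 0.0
t 5.2 pos [0.487  0.2266 0.0923] yaw 1.285 tilt [-0. -0.] F [-1.26 -0.55 -0.33] gap 0.0128
units now-axes [-0.93 -1.57  0.08]
turn units -1.96 units after turn [-0.6  -1.72  0.08]
```

```bash
python3 -m handwheel '[[0,0,0,-0.98],[0,0,0,-0.98],[-0.2,-0.57,0,0],[-0.2,-0.57,0,0],[-0.2,-0.57,0,0],[0,0,0,0],[0,0,0,0],[0,0,0,0],[0,0,0,0],[0,0,0,0]]';  python3 go.py .54 .24 .09 1.481
python3 - <<'E'
from h import *
for n in ('wrist','top'):
    im,P=cloud(n);np.savez(n+'3.npz',im=im,P=P);cv2.imwrite(f'pics/{n}3.png',im[:,:,::-1])
t=cv2.resize(cv2.imread('pics/top3.png')[190:290,200:290],None,fx=4.2,fy=4.2)
cv2.imwrite('pics/c3.png',np.hstack([cv2.resize(cv2.imread('pics/wrist3.png'),(420,315)),t[:315]]))
E
```

```text
time: 6.03
ee_pos: [0.5393, 0.2397, 0.0924]
tcp_rot: [-0.0, -0.673, 0.74, 0.0]
ft_force: [-0.3, -0.8, -0.6]
finger_gap: 0.0128
grasp_force: 0.0
t 6.03 pos [0.5393 0.2397 0.0924] yaw 1.477 tilt [-0. -0.] F [-0.3  -0.79 -0.59] gap 0.0128
units now-axes [-0.01 -0.02  0.08]
turn units -0.04 units after turn [-0.01 -0.02  0.08]
```

View pics/c3.png

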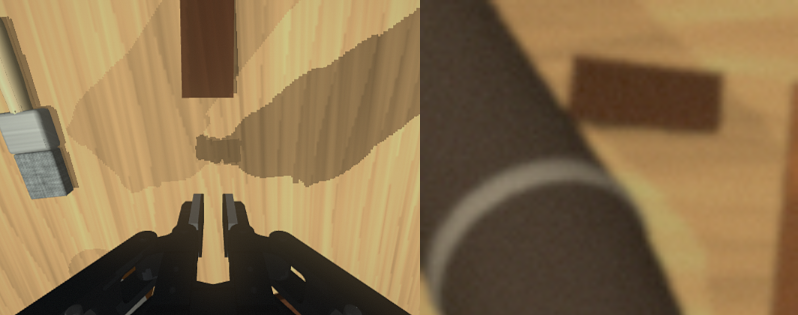

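The wedge lies square in front of the fingers, its blunt end at (182..235,97) in the left half. In the top crop it is parallel to the board's far edge. Now I'll measure it.

Run:
```python
from h import *
f=np.load('wrist3.npz');im,P=f['im'].astype(int),f['P']
v,u=np.mgrid[0:420,0:560]
for lo in (130,):
    m=(v<140)&(u>225)&(u<330)&(im[...,0]<130)&(im[...,0]-im[...,2]>35)&(im[...,0]>1.9*im[...,2])
    n,l,st,ce=cv2.connectedComponentsWithStats(m.astype(np.uint8));k=1+np.argmax(st[1:,4]);m=l==k;print(st[k])
    for r in (10,40,70,100,120):
        c=np.where(m[r])[0];a,b=c.min(),c.max();print(r,a,b,P[r,a+2].round(4),P[r,b-2].round(4),P[r,(a+b)//2].round(4))
    c=np.where(m[:,275])[0].max();print('blunt',c,P[c-3,275].round(4),P[c+4,275].round(4))
c=calibration('top');R=np.array(c['R']);t=np.array(c['t']);o=-R.T@t
for p in((271.4,207.6),(271.0,221.)):
    d=R.T@np.array([(p[0]-c['cx'])/c['fx'],(p[1]-c['cy'])/c['fy'],1]);print('thin',(o+d*(.003-o[2])/d[2]).round(4))
```

```text
[ 240    0   74  130 9202]
10 240 312 [0.5524 0.0981 0.0111] [0.5103 0.1022 0.0117] [0.5313 0.1003 0.0117]
40 241 311 [0.5537 0.1154 0.0149] [0.5123 0.1193 0.0151] [0.533  0.1173 0.0145]
70 241 311 [0.5558 0.1328 0.0168] [0.5137 0.1368 0.018 ] [0.5347 0.1349 0.018 ]
100 242 311 [0.557  0.151  0.0217] [0.5152 0.1549 0.0213] [0.5365 0.1529 0.0211]
120 243 311 [0.5577 0.1632 0.0248] [0.5162 0.1672 0.0238] [0.537  0.1652 0.0246]
blunt 129 [0.5387 0.1688 0.0246] [5.399e-01 1.752e-01 2.000e-04]
thin [0.55   0.0615 0.003 ]
thin [0.5082 0.0625 0.003 ]
```

```bash
python3 -m handwheel '[[0,-0.15,0.6,-0.04],[0,0,0.6,0],[0,0,0.6,0],[0,0,0.6,0],[0,0,0.4,0],[0,0,0.15,0],[0.4,0,0,0],[0.4,0,0,0],[0.4,0,0,0],[0.3,0,0,0]]'; python3 go.py .5320 .11 .0035 1.481
```

```text
time: 6.97
ee_pos: [0.541, 0.1919, 0.0048]
tcp_rot: [0.0, -0.674, 0.739, -0.001]
ft_force: [-0.3, 0.2, 0.4]
finger_gap: 0.013
grasp_force: 0.0
t 6.97 pos [0.541  0.1919 0.0048] yaw 1.478 tilt [ 0.001 -0.001] F [-0.29  0.23  0.41] gap 0.013
units now-axes [2.75 0.05 0.05]
turn units -0.03 units after turn [2.75 0.06 0.05]
```

```bash
python3 -m handwheel '[[0.15,0,0.03,-0.03],[0.25,0,0,0],[0.3,0,0,0],[0.3,0,0,0],[0.35,0,0,0],[0.35,0,0,0],[0.3,0,0,0],[0.25,0,0,0],[0.2,0,0,0],[0.1,0,0,0]]'; python3 go.py .5295 .08 .0035 1.481
python3 - <<'E'
from h import *
im,P=cloud('wrist');np.savez('wrist4.npz',im=im,P=P);cv2.imwrite('pics/w4.png',im[:,:,::-1])
E
```

```text
time: 7.8
ee_pos: [0.5337, 0.1171, 0.003]
tcp_rot: [-0.0, -0.675, 0.738, -0.0]
ft_force: [-0.0, 0.5, 0.9]
finger_gap: 0.0127
grasp_force: 0.3
t 7.8 pos [0.5337 0.1171 0.003 ] yaw 1.482 tilt [-0. -0.] F [-0.02  0.45  0.94] gap 0.0127
units now-axes [ 1.24  0.03 -0.02]
turn units 0.01 units after turn [ 1.24  0.03 -0.02]
```

View pics/w4.png

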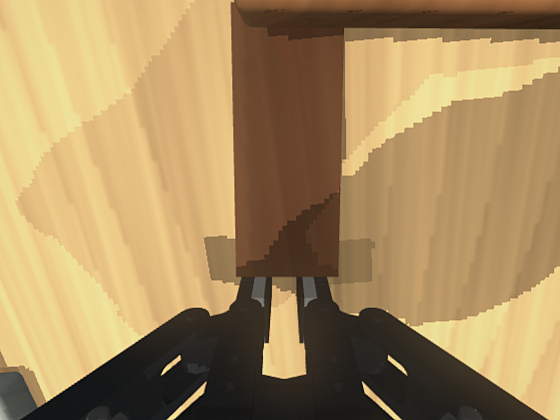

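The wedge is being pushed squarely, its tip already under the board edge at (345,30). The board's far corner is at (235,8). I'll check the lateral alignment from depth.

Run:
```python
from h import *
f=np.load('wrist4.npz');im,P=f['im'].astype(int),f['P']
a=1.481-np.pi/2; ex=np.array([np.cos(a),np.sin(a)]);ey=np.array([-ex[1],ex[0]])
S=P[...,:2]@ex;T=P[...,:2]@ey;Z=P[...,2]
F=np.array([.519,-.0078]);print('foot est s,t',F@ex,F@ey)
for r in (0,4,8,12,16):
    k=np.where(Z[r]>.04)[0];k=k[k<400]
    if len(k):print(r,k.min(),S[r,k.min():k.min()+3].round(4),Z[r,k.min()+2].round(3),T[r,k.min()+5].round(4))
k=np.where(Z[:60,420]>.04)[0].max();print('left edge',k,T[k-4:k+1,420].round(4),Z[k-4:k+1,420].round(3))
for r in (60,100,150,200):
    k=np.where((Z[r]>.004)&(Z[r]<.035))[0];k=k[(k>215)&(k<360)];print('wedge',r,k.min(),k.max(),S[r,k.min()+1].round(4),S[r,k.max()-1].round(4),T[r,290].round(4),Z[r,290].round(4))
```

```text
foot est s,t 0.517608428897141 0.038773113553509125
0 234 [0.5348 0.5344 0.5343] 0.05 0.0551
4 235 [0.5346 0.5343 0.534 ] 0.051 0.0558
8 237 [0.5343 0.5339 0.5335] 0.051 0.0567
12 239 [0.534  0.5337 0.5333] 0.048 0.0572
16 241 [0.534  0.5336 0.5333] 0.044 0.0573
left edge 23 [0.0575 0.0575 0.0577 0.0577 0.0576] [0.044 0.043 0.043 0.042 0.04 ]
wedge 60 232 342 0.5419 0.4985 0.0638 0.0089
wedge 100 232 341 0.5425 0.4985 0.0789 0.011
wedge 150 233 340 0.5422 0.4984 0.0987 0.0141
wedge 200 234 339 0.5422 0.4984 0.119 0.0193
```

Lateral offset is about 3 mm, so the foot sits fully on the wedge's width. I'll continue in small steps and watch the force.

```bash
python3 -m handwheel '[[0.1,0,0,0],[0.1,0,0,0],[0.1,0,0,0],[0.1,0,0,0],[0.06,0,0,0],[0.04,0,0,0],[0,0,0,0],[0,0,0,0],[0,0,0,0],[0,0,0,0]]'; python3 go.py
```

```text
time: 8.68
ee_pos: [0.5324, 0.1035, 0.003]
tcp_rot: [-0.0, -0.676, 0.737, 0.0]
ft_force: [0.3, -0.0, -0.6]
finger_gap: 0.0125
grasp_force: 0.0
t 8.68 pos [0.5324 0.1035 0.003 ] yaw 1.483 tilt [-0.  0.] F [ 0.29 -0.05 -0.6 ] gap 0.0125
```

```bash
python3 -m handwheel '[[0.02,0,0,0],[0.02,0,0,0],[0.02,0,0,0],[0.02,0,0,0],[0.02,0,0,0],[0.02,0,0,0],[0,0,0,0],[0,0,0,0],[0,0,0,0],[0,0,0,0]]'; python3 go.py
```

```text
time: 9.52
ee_pos: [0.5322, 0.0998, 0.003]
tcp_rot: [0.0, -0.675, 0.737, -0.0]
ft_force: [-0.4, 0.3, 0.4]
finger_gap: 0.0129
grasp_force: 0.0
t 9.52 pos [0.5322 0.0998 0.003 ] yaw 1.483 tilt [ 0. -0.] F [-0.44  0.34  0.42] gap 0.0129
```

```bash
python3 -m handwheel '[[0.02,0,0,0],[0.02,0,0,0],[0.02,0,0,0],[0.02,0,0,0],[0.02,0,0,0],[0.02,0,0,0],[0,0,0,0],[0,0,0,0],[0,0,0,0],[0,0,0,0]]'|grep -E 'ee|ft'
```

```text
ee_pos: [0.5318, 0.0962, 0.003]
ft_force: [-0.1, 0.4, 0.2]
```

```bash
python3 -m handwheel '[[0.02,0,0,0],[0.02,0,0,0],[0.02,0,0,0],[0.02,0,0,0],[0.02,0,0,0],[0.02,0,0,0],[0,0,0,0],[0,0,0,0],[0,0,0,0],[0,0,0,0]]'|grep -E 'ee|ft'
```

```text
ee_pos: [0.5318, 0.0936, 0.0031]
ft_force: [-0.4, 5.2, -0.3]
```

Contact at 5.2 N, so the wedge is snug. I'll retreat, shut the fingers and move above the corner, first checking the wrist camera's clearance from the machine.

```bash
python3 -m handwheel '[[-0.1,0,0,0],[-0.3,0,0,0],[-0.4,0,0,0],[-0.2,0,-0.5,0],[0,0,-0.8,0],[0,0,-0.8,0],[0,0,-0.6,0],[0,0,0,0],[0,0,0,0],[0,0,0,0]]' 1 20|grep -E 'ee|ft'
python3 - <<'E'
from h import *
c=calibration('wrist');print('cam-tcp',(-np.array(c['R']).T@np.array(c['t'])-sense()['ee_pos']).round(3))
a=1.481-np.pi/2; ex=np.array([np.cos(a),np.sin(a)]);ey=np.array([-ex[1],ex[0]])
print('corner',(.517*ex+.0395*ey).round(4))
im,P=cloud('wrist');cv2.imwrite('pics/w5.png',im[:,:,::-1])
S=P[...,:2]@ex;T=P[...,:2]@ey;Z=P[...,2]
m=(Z>.035)&(Z<.065)&(T<.056)&(S<.533)&(S>.37)&(T>-.03)
q=P[m];A=np.c_[S[m]-.517,T[m]-.0395,np.ones(m.sum())];print('board plane',np.linalg.lstsq(A,Z[m],rcond=None)[0],m.sum())
m=(Z>.004)&(Z<.032)&(T>.065)&(S>.48)&(S<.56)&(T<.18);print('blunt t',T[m].max(),'s',np.percentile(S[m],[1,99]))
E
python3 go.py .5184 -.0072 .075 1.481
```

```text
ee_pos: [0.5337, 0.1228, 0.0834]
ft_force: [-0.0, -0.2, 0.2]
cam-tcp [-0.007 -0.083  0.143]
corner [ 0.5185 -0.007 ]
board plane [-0.00105315 -0.00055417  0.05235389] 12314
blunt t 0.1296202137797327 s [0.49921793 0.54305978]
t 12.07 pos [0.5334 0.1227 0.083 ] yaw 1.484 tilt [-0.002 -0.   ] F [-0.82  0.01  0.45] gap 0.0006
units now-axes [4.36 0.12 0.27]
turn units 0.03 units after turn [4.36 0.11 0.27]
```

View pics/w5.png

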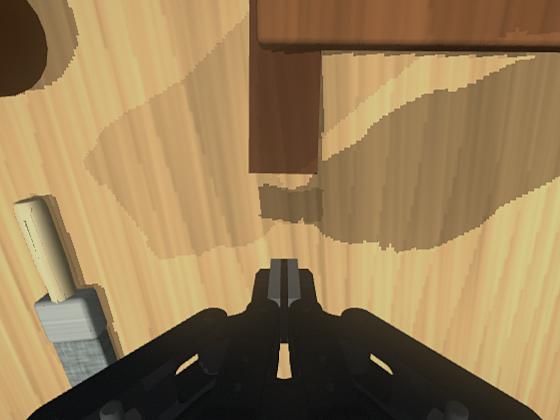

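The board is level (slopes about 0.001) with the wedge still squarely under it. The blunt end is at (285,172) and the board corner at (260,45). Going above the corner and pressing.

```bash
python3 -m handwheel '[[0.5,0.03,0,0],[0.8,0.03,0,0],[0.9,0.03,0,0],[0.9,0.03,0,0],[0.8,0,0,0],[0.45,0,0,0],[0,0,0.3,0],[0,0,0.3,0],[0,0,0.2,0],[0,0,0,0]]'|grep -E 'ee|ft'; python3 go.py .5184 -.0072 .052 1.481
```

```text
ee_pos: [0.5178, -0.0058, 0.0578]
ft_force: [-0.3, 0.1, 0.7]
t 12.9 pos [ 0.5178 -0.0058  0.0578] yaw 1.485 tilt [-0.004  0.001] F [-0.28  0.12  0.73] gap 0.0002
units now-axes [ 0.04 -0.03  0.19]
turn units 0.04 units after turn [ 0.04 -0.03  0.19]
```

```bash
python3 -m handwheel '[[0.04,-0.02,0.05,0],[0,0,0.04,0],[0,0,0.04,0],[0,0,0.03,0],[0,0,0.03,0],[0,0,0.01,0],[0,0,0,0],[0,0,0,0],[0,0,0,0],[0,0,0,0]]'|grep -E 'ee|ft'
```

```text
ee_pos: [0.5197, -0.0085, 0.0541]
ft_force: [0.3, -0.3, 0.2]
```

```bash
python3 -m handwheel '[[-0.02,0.02,0.02,0],[0,0,0.02,0],[0,0,0.02,0],[0,0,0.02,0],[0,0,0.02,0],[0,0,0,0],[0,0,0,0],[0,0,0,0],[0,0,0,0],[0,0,0,0]]'|grep -E 'ee|ft'
```

```text
ee_pos: [0.5192, -0.0077, 0.0518]
ft_force: [-3.3, 0.4, 10.4]
```

```bash
python3 -m handwheel '[[0,0.01,0,0],[0,0.01,0,0],[0,0,0,0],[0,0,0,0],[0,0,0,0],[0,0,0,0],[0,0,0,0],[0,0,0,0],[0,0,0,0],[0,0,0,0]]'|grep -E 'ee|ft'
python3 - <<'E'
from h import *
a=1.481-np.pi/2; ex=np.array([np.cos(a),np.sin(a)]);ey=np.array([-ex[1],ex[0]])
im,P=cloud('side');cv2.imwrite('pics/s6.png',cv2.resize(im[170:330,190:350,::-1],None,fx=3.6,fy=3.6))
Z=P[...,2];S=P[...,:2]@ex;T=P[...,:2]@ey
m=(Z>.03)&(Z<.065)&(T<.052)&(S<.48)&(S>.37)&(T>-.03)
A=np.c_[S[m]-.517,T[m]-.0395,np.ones(m.sum())];print('side plane',np.linalg.lstsq(A,Z[m],rcond=None)[0],m.sum())
im,P=cloud('wrist');Z=P[...,2];S=P[...,:2]@ex;T=P[...,:2]@ey
m=(Z>.04)&(Z<.06)&(T<.03)&(T>-.05)&(S<.533)&(S>.37)
A=np.c_[S[m]-.517,T[m]-.0395,np.ones(m.sum())];print('wrist plane',np.linalg.lstsq(A,Z[m],rcond=None)[0],m.sum())
for _ in range(3): grab_frame('side');print(sense()['ft_force'].round(1))
E
```

```text
ee_pos: [0.5191, -0.0077, 0.0519]
ft_force: [-1.9, -0.4, 9.8]
side plane [-0.00098737 -0.0006508   0.05260878] 642
wrist plane [-0.00171882  0.00137652  0.05242724] 51399
[-3.  -0.6  9.4]
[-1.8 -0.2  9.3]
[-1.7  0.1  9.7]
```

View pics/s6.png

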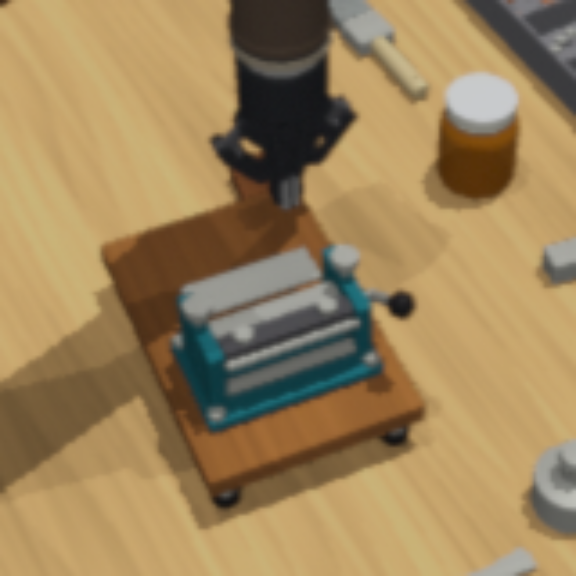

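The fingertips press on the far left corner at (288,200) with about 9.6 N. The board stays level, with the wedge in place at (250,185).

```bash
python3 -c "
from cell import *
print(hand_in())"
```

```text
the job is handed in; nothing more can be done
None
```

I pushed the wedge squarely under the short foot until it met about 5 N of resistance, and the board measured level (slopes of 0.002 or less) under the corner press; I handed in with the fingertips still pressing there at about 9.7 N.

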